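Index a stone tool three clicks on the photo turntable

TASK

The stone tool on the photo turntable needs its next view: turn the turntable's big bar knob exactly three clicks clockwise, as seen from above, and let go of it. The stone must stay lying on the disc, and the small bar knob (lamp brightness) must be left as it is.

Things in the scene. Friction and masses are not known exactly. Their poses are not given: they have to be found in the camera images.
- index_grip (a point): Grip point on the turning axis of the big bar knob, front left on the turntable's fixed grey housing (360 x 280 x 50 mm high, yawed up to 30 deg). x along the bar (white line at the -x end), y across it, z up; turns with the knob. Black bar 54 long, 16 wide, over a 58 mm metal skirt; point 80 mm above the table, 30 above housing, 18 above skirt top, 16 below bar top. Grip across the 16 mm.
- index_knob (a joint): Big knob's angle (rad), 0 at the start, growing clockwise seen from above. Click stops 24 deg (0.419 rad) apart, a white mark on the housing at each; it starts on a stop, 2 more lie anticlockwise, 8 clockwise. Passing a click takes about 0.15 N m; let go between stops, it springs to the nearer one. Three clicks = 1.257 rad. The disc turns with it, same angle and sense.
- lamp_knob (a joint): Angle (rad) of the small bar knob, front right on the same housing, 170 mm from the big one: same shape, but 34 mm in diameter, bar 30 mm long, 11 mm wide, top 30 mm above the housing. Turns easily, without clicks; 0 at the start. To be left alone.
- stone_center (a point): Centre of the loose grey stone tool lying on the turntable's black disc (150 mm diameter, top 61 mm above the table, its axis 181 mm from the big knob's, behind the knobs). Pestle-shaped, 105 mm long along x, 46 mm thick at its fat +x end, 40 at the other, z up, about 0.3 kg. It rides round with the disc; not to be touched.
Mind the look-alikes: they are no part of the job. Of the things that look like the part that bears stone_center, the largest one is meant.

How it is judged (in metres and radians):
At the end, for the whole second after the job is handed in: The big bar knob rests on the third click stop clockwise of its start (72 degrees, within 10 degrees), the stone lies on the disc (its centre within 35 mm of where it was, tilted less than 17 degrees) and the small knob is within 14 degrees of its start (value of joint index_knob between 1.08 and 1.43 rad and velocity of joint index_knob between -0.1 and 0.1 rad/s and distance of stone_center from where it was at the start of the episode below 0.035 m and angle between stone_center's own z axis and vertical below 0.3 rad and value of joint lamp_knob between -0.25 and 0.25 rad); the robot touches nothing.
It fails at once if the small lamp knob is turned (value of joint lamp_knob above 0.25 rad or value of joint lamp_knob below -0.25 rad).
It fails at once if the stone is knocked off its place (distance of stone_center from where it was at the start of the episode above 0.05 m).
It also fails if it takes over 40 s, if anything falls off the work surface, if the arm or the gripper's body presses on something with over 40 N, if the wrist force passes 120 N, or if a joint passes its speed limit or range.

ROBOT

A 6-joint arm with a two-finger parallel gripper is mounted at the origin on the work surface. World frame = base frame: x ahead of the robot, y to its left, z up, the work surface at z = 0. Lengths are in m, angles in degrees, forces in N, time in s.
With the tool pointing down it reaches from about 0.375 to 0.9 m from the base axis. Payload 3.1 kg.
Tool frame: the origin (TCP) lies at the very end of the fingers, on their centre line; the grasp point (between the pads) lies bot.grip_point_offset behind it (bot.grip_point_offset is the distance from the TCP to the grasp point, in m); z points along the fingers, y is the line along which they close (so a half turn about z gives the same grasp; the last joint's range is limited). The gripper opens to 87 mm and grips with 3 to 60 N. Pads are 19 mm wide; open, the fingers measure 117 mm over their backs; the gripper's body (75 mm by 190 mm) begins 51 mm behind the grasp point.
Start: joints at [63.169, 30.224, 82.088, -0, 67.689, -10.227], TCP at [0.179, 0.599, 0.223] pointing down, gripper open.
Joint ranges: [-176.69, 176.69], [-43.24, 126.21], [12.49, 139.97], [-82, 262], [0, 151.66], [-163.58, 163.58]. Speed limits (degrees/s): [159.86, 159.86, 180, 180, 180, 180].

INTERFACE

Orientations are given as a 3x3 rotation matrix whose columns are the frame's x, y, z axes.
In Python, from rig import bot, viewer, ticket gives the robot as it stands.
- The arm moves only by the tool servo_tool, never from a script. Its argument "targets" is a list of rows, each an object with "offset": the shift along the tool's x, y, z in m, a list of three; "dr": the turn, a rotation vector about the tool's x, y, z in degrees, a list of three. In form: [{"offset": [x, y, z], "dr": [ax, ay, az]}, ...]. A call has 1 to 20 rows; each row is the pose to reach, as a shift and turn from the pose commanded when the call began, along the tool's axes at that moment; what a row does not reach only later rows make up. A row lasts 1/12 s, in which the tool goes at most 41.7 mm and 7.16 degrees, less where a joint would pass 70% of its speed; a pose out of reach is approached as far as the arm can. A call with a gripper value outside its range is refused whole. "gripper" is the gripper command: -1 is fully open, 1 is shut, values between are in proportion, set as the call begins (left out, the last holds). The fingers move at their own pace and stop on an object; the grip force is fixed at half the most. Time passes only in rows, so rows that repeat a pose let the fingers close. It gives the time, the measured TCP pose, the force, the opening and the grip force at its end, in the units of the state.
- bot.read_state(): the state, without advancing time (a new reading comes with each control period).
- viewer.capture(name): name is "scene" or "top" or "wrist"; returns a dict with "color" (384x512x3 uint8, red, green, blue), "camera_matrix" (3x3 intrinsics, pixels), "R" (3x3) and "t" (3): a world point X has camera coordinates R X + t. Camera axes: x right, y down, z forward; pixel columns grow to the right and rows downward; lengths in m; the calibration is good to about 2 mm. A picture is of the moment at which its call begins. There is no depth.
- ticket.hand_in(): hands the job in; it is judged then, once.
The state is a dict: "time_s": time; "joint_positions": joint angles; "qvel": joint speeds; "tau": joint torques, N m; "position": TCP position; "tcp_rot": TCP orientation; "force": force on the tool from outside, world axes, zero at the start; "moment": the same for the moment, N m; "opening": opening from 0.0 (shut) to 1.0 (fully open); "grasp_force": force on a finger pad.
Only numpy, scipy, OpenCV 4.12 (cv2) and the standard library are available. Lean on these libraries where they do the work, as an engineer would, in place of code of your own. Each camera call takes 0.05 s, during which the arm holds its last target. There are 200 camera calls.

## Working session

There is one attempt and no reset: what is moved stays moved. The work goes in short steps, Python scripts to look and compute and a tool call to move; the robot and the scene stay as the last step left them, time stands still between calls to the robot, and variables do not carry over. Pictures are saved under pics/ and viewed, at most 10 in all, crops included, and the job is handed in when it is done.

Besides the shell and the picture viewer there is one more tool, called after "Request:" as name(argument=value, ...), one argument or row to a line, values as JSON. servo_tool: Moves the arm, as the interface text tells. Its arguments: {"type":"object","properties":{"targets":{"type":"array"},"gripper":{"type":"number"}},"required":["targets"]}

```bash
mkdir -p pics
cat > h.py <<'E'
import numpy as np, cv2
from rig import bot, viewer, ticket
def snap(n,f):
    c=viewer.capture(n); cv2.imwrite(f'pics/{f}.png',c['color'][:,:,::-1]); np.savez(f'pics/{f}.npz',**c); return c
def ray(c,u,v,z):
    R,t=np.array(c['R']),np.array(c['t']); d=R.T@np.linalg.solve(c['camera_matrix'],[u,v,1.]); o=-R.T@t
    return o+d*(z-o[2])/d[2]
def proj(c,X):
    p=c['camera_matrix']@(c['R']@np.array(X)+c['t']); return p[:2]/p[2]
E
python3 - <<'E'
from h import *
a=snap('top','top0'); b=snap('scene','scene0')
cv2.imwrite('pics/top0x.png',cv2.resize(a['color'][:,:,::-1],(800,600),interpolation=cv2.INTER_CUBIC))
for c in(a,b): print(-c['R'].T@c['t'])
print(bot.read_state(),bot.grip_point_offset)
E
```

```text
[ 0.52948712 -0.08381107  0.90792255]
[1.00597583 0.39957213 0.86649881]
{'time_s': 0.1, 'joint_positions': array([ 6.31665975e+01,  3.02740197e+01,  8.21495949e+01, -1.45924202e-03,
        6.76893114e+01, -1.02258021e+01]), 'qvel': array([-0.01447905, -0.15829436, -0.15205231, -0.03400527, -0.11349243,
       -0.01889752]), 'tau': array([-3.66464310e-04, -4.40985739e+01, -1.77151376e+01,  6.34727580e-02,
        5.34591218e-02, -5.55180043e-05]), 'position': array([0.17829267, 0.59833567, 0.22166236]), 'tcp_rot': array([[-9.58287297e-01,  2.85805356e-01, -8.68648001e-04],
       [ 2.85806490e-01,  9.58285719e-01, -1.76934038e-03],
       [ 3.26726018e-04, -1.94380164e-03, -9.99998057e-01]]), 'force': array([-0.82933496, -0.37901366, -0.05400297]), 'moment': array([ 0.03859581,  0.03704753, -0.04120919]), 'grasp_force': 0.0, 'opening': 0.997826395488599} 0.0187
```

View pics/top0x.png

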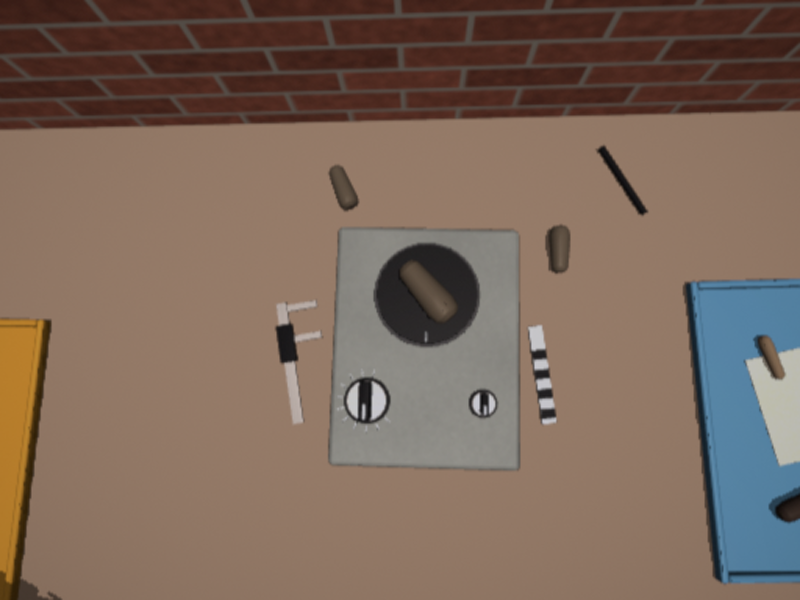

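View pics/scene0.png

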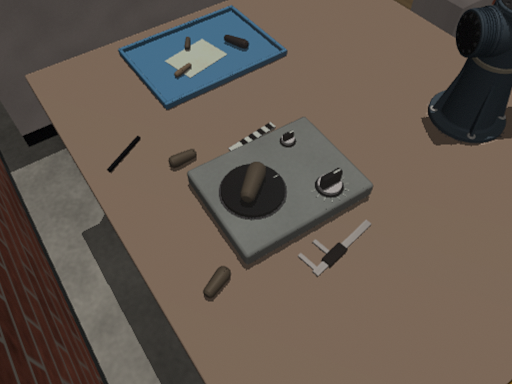

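The top view (800x600 enlargement) shows the housing. The big knob is at about (366,400), its bar near vertical, the lamp knob at (483,404), and the disc at (427,294) with the stone on it. The scene view confirms this, with the big knob at (330,183).

```bash
cat > m.py <<'E'
from h import *
def knob(c,u,v,r=20):
    g=c['color'].astype(float).mean(2); h,w=g.shape
    yy,xx=np.mgrid[:h,:w]; near=np.hypot(xx-u,yy-v)<r
    m=((g>165)&near).astype(np.uint8)
    n,l,s,_=cv2.connectedComponentsWithStats(m,connectivity=4)
    keep=np.isin(l,[i for i in range(1,n) if s[i,4]>25]).astype(np.uint8)
    pts=np.argwhere(keep)[:,::-1].astype(np.float32)
    hull=cv2.convexHull(pts); e=cv2.fitEllipse(hull)
    hm=cv2.fillConvexPoly(np.zeros_like(m),hull.astype(int),1)
    blk=((g<70)&(hm>0))
    return e,hull,np.argwhere(blk)[:,::-1]
E
python3 - <<'E'
from m import *
a=dict(np.load('pics/top0.npz')); b=dict(np.load('pics/scene0.npz'))
for nm,(u,v) in {'big':(234.2,256),'lamp':(309,258.5)}.items():
    e,hull,blk=knob(a,u,v,18 if nm=='big' else 13)
    P=np.array([ray(a,*p[0],0.062)[:2] for p in hull]); 
    (cx,cy),r=cv2.minEnclosingCircle(P.astype(np.float32))
    print(nm,e,'centre',ray(a,*e[0],.062),(cx,cy),'r',r, len(blk))
    B=np.array([ray(a,*p,.096)[:2] for p in blk]); q=B-B.mean(0); U,S,V=np.linalg.svd(q,full_matrices=False)
    print(' bar c',B.mean(0),'dir',V[0],np.degrees(np.arctan2(V[0][1],V[0][0])),'ext',np.ptp(q@V[0]),np.ptp(q@V[1]))
# housing, disc
g=a['color'].astype(int)
print('disc',ray(a,427/1.5625,294/1.5625,.061))
for p in [(340,229),(519,231),(519,469),(330,465)]: print(ray(a,p[0]/1.5625,p[1]/1.5625,.05))
print('scene proj', proj(b,ray(a,234.2,256,.062)))
cr=np.hstack([cv2.resize(a['color'][225:290,195:265],None,fx=6,fy=6,interpolation=2),cv2.resize(b['color'][155:220,295:360],None,fx=6,fy=6,interpolation=2)])
cv2.imwrite('pics/crop0.png',cr[:,:,::-1]); print(cr.shape)
E
```

```text
big ((234.1448211669922, 256.0303039550781), (23.610544204711914, 24.239978790283203), 67.49288177490234) centre [ 0.5118519  -0.00477018  0.062     ] (0.5116873383522034, -0.004514973610639572) r 0.027584800496697426 137
 bar c [ 0.51611184 -0.00658578] dir [-0.99999472 -0.00324989] -179.8137948924674 ext 0.04710148210420853 0.01545896561374805
lamp ((309.14117431640625, 258.037353515625), (12.698182106018066, 13.54856014251709), 90.9599380493164) centre [ 0.50544608 -0.17388612  0.062     ] (0.5056212544441223, -0.1740768849849701) r 0.015405028127133846 33
 bar c [ 0.50862115 -0.1704301 ] dir [-0.97245818  0.23307744] 166.52167878697878 ext 0.024306386660367045 0.008847585409999149
disc [ 0.66621355 -0.09624856  0.061     ]
[0.77192133 0.03595085 0.05      ]
[ 0.76325086 -0.23885873  0.05      ]
[ 0.41190401 -0.22333454  0.05      ]
[0.41978024 0.04847697 0.05      ]
scene proj [330.19433225 183.34963501]
(390, 810, 3)
```

View pics/crop0.png

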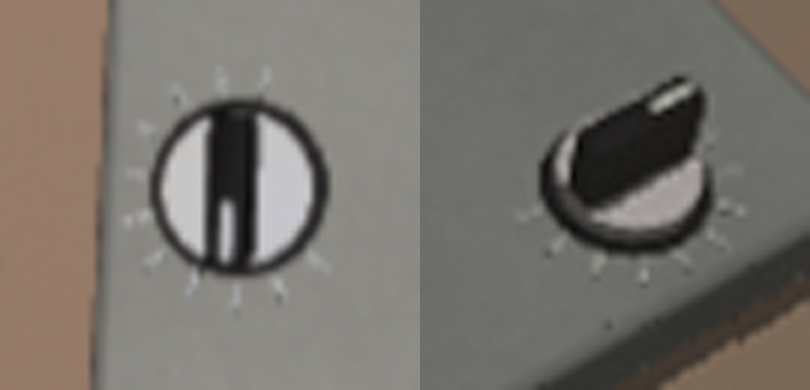

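The crop confirms the start: the white line points to the mark at crop (237,295), with 2 marks anticlockwise and 8 clockwise. The bar lies within about 2 deg of world x. Knob to lamp measures 169 mm and knob to disc 179 mm, which both fit. I'll move above the knob.

Request:
servo_tool(
  targets=[
    {"offset": [-0.01,-0.01,0],"dr": [0,0,0]},
    {"offset": [-0.03,-0.029,0],"dr": [0,0,-1]},
    {"offset": [-0.054,-0.053,0],"dr": [0,0,-2]},
    {"offset": [-0.082,-0.08,0],"dr": [0,0,-3]},
    {"offset": [-0.112,-0.11,0],"dr": [0,0,-4]},
    {"offset": [-0.141,-0.138,0],"dr": [0,0,-5]},
    {"offset": [-0.17,-0.167,0],"dr": [0,0,-6]},
    {"offset": [-0.2,-0.196,0],"dr": [0,0,-7]},
    {"offset": [-0.229,-0.225,0],"dr": [0,0,-8]},
    {"offset": [-0.258,-0.253,0],"dr": [0,0,-9]},
    {"offset": [-0.287,-0.282,0],"dr": [0,0,-10]},
    {"offset": [-0.317,-0.311,0],"dr": [0,0,-11]},
    {"offset": [-0.346,-0.34,0],"dr": [0,0,-12]},
    {"offset": [-0.375,-0.368,0.005],"dr": [0,0,-13]},
    {"offset": [-0.405,-0.397,0.01],"dr": [0,0,-14]},
    {"offset": [-0.434,-0.426,0.015],"dr": [0,0,-15]},
    {"offset": [-0.46,-0.452,0.02],"dr": [0,0,-16]},
    {"offset": [-0.478,-0.47,0.03],"dr": [0,0,-16.6]},
    {"offset": [-0.488,-0.479,0.035],"dr": [0,0,-16.6]},
    {"offset": [-0.492,-0.483,0.04],"dr": [0,0,-16.6]},
  ],
)

```text
time_s: 1.77
position: [0.5128, -0.0062, 0.1818]
tcp_rot: [[-1.0, 0.003, -0.0], [0.003, 1.0, 0.0], [0.0, 0.0, -1.0]]
force: [0.2, 0.0, -0.2]
opening: 1.001
grasp_force: 0.0
```

Run:
```python
from h import *
c=snap('wrist','w1'); s=bot.read_state(); print(s['time_s'],s['position'],s['tcp_rot'].round(3))
print(-c['R'].T@c['t'], proj(c,[.512,-.0047,.062]), proj(c,[.512,-.0047,.096]))
```

```text
1.8167 [ 0.51205488 -0.00566731  0.18103773] [[-1.     0.002 -0.002]
 [ 0.002  1.     0.   ]
 [ 0.002  0.    -1.   ]]
[ 0.43676399 -0.00611284  0.34411226] [256.71522264 182.67781528] [256.91654131 192.22711048]
```

View pics/w1.png

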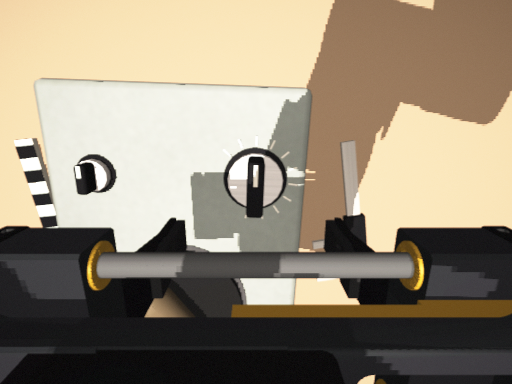

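The wrist view shows the bar at about (256,187), upright and between the fingers. That is within 1 mm of the prediction at column 256.8. I'll descend, then grip.

Request:
servo_tool(
  targets=[
    {"offset": [0,0.001,0.005],"dr": [0,0,0]},
    {"offset": [0,0.001,0.015],"dr": [0,0,0]},
    {"offset": [0,0.001,0.03],"dr": [0,0,0]},
    {"offset": [0,0.001,0.045],"dr": [0,0,0]},
    {"offset": [0,0.001,0.06],"dr": [0,0,0]},
    {"offset": [0,0.001,0.075],"dr": [0,0,0]},
    {"offset": [0,0.001,0.088],"dr": [0,0,0]},
    {"offset": [0,0.001,0.098],"dr": [0,0,0]},
    {"offset": [0,0.001,0.106],"dr": [0,0,0]},
    {"offset": [0,0.001,0.112],"dr": [0,0,0]},
    {"offset": [0,0.001,0.115],"dr": [0,0,0]},
    {"offset": [0,0.001,0.115],"dr": [0,0,0]},
  ],
)

```text
time_s: 2.82
position: [0.5117, -0.0032, 0.0671]
tcp_rot: [[-1.0, -0.0, -0.001], [-0.0, 1.0, 0.0], [0.001, 0.0, -1.0]]
force: [-0.3, -0.6, 0.3]
opening: 1.0
grasp_force: 0.0
```

Request:
servo_tool(
  targets=[
    {"offset": [0,0,0],"dr": [0,0,0]},
    {"offset": [0,0,0],"dr": [0,0,0]},
    {"offset": [0,0,0],"dr": [0,0,0]},
    {"offset": [0,0,0],"dr": [0,0,0]},
    {"offset": [0,0,0],"dr": [0,0,0]},
    {"offset": [0,0,0],"dr": [0,0,0]},
    {"offset": [0,0,0],"dr": [0,0,0]},
    {"offset": [0,0,0],"dr": [0,0,0]},
    {"offset": [0,0,0],"dr": [0,0,0]},
    {"offset": [0,0,0],"dr": [0,0,0]},
    {"offset": [0,0,0],"dr": [0,0,0]},
    {"offset": [0,0,0],"dr": [0,0,0]},
  ],
  gripper=1,
)

```text
time_s: 3.82
position: [0.5122, -0.0059, 0.0676]
tcp_rot: [[-1.0, -0.003, -0.0], [-0.003, 1.0, -0.005], [0.0, -0.005, -1.0]]
force: [-2.8, -9.1, 0.5]
opening: 0.184
grasp_force: 30.0
```

The opening is 16 mm, so the bar is gripped. There is a slight sideways load, so I'll shift 3 mm while turning 72 deg clockwise.

Request:
servo_tool(
  targets=[
    {"offset": [0,-0.0015,0],"dr": [0,0,0]},
    {"offset": [0,-0.003,0],"dr": [0,0,2]},
    {"offset": [0,-0.003,0],"dr": [0,0,6]},
    {"offset": [0,-0.003,0],"dr": [0,0,10]},
    {"offset": [0,-0.003,0],"dr": [0,0,14]},
    {"offset": [0,-0.003,0],"dr": [0,0,18]},
    {"offset": [0,-0.003,0],"dr": [0,0,22]},
    {"offset": [0,-0.003,0],"dr": [0,0,26]},
    {"offset": [0,-0.003,0],"dr": [0,0,30]},
    {"offset": [0,-0.003,0],"dr": [0,0,34]},
    {"offset": [0,-0.003,0],"dr": [0,0,36]},
    {"offset": [0,-0.003,0],"dr": [0,0,36]},
  ],
)

```text
time_s: 4.82
position: [0.5118, -0.0068, 0.0676]
tcp_rot: [[-0.809, 0.588, -0.0], [0.588, 0.809, -0.0], [0.0, -0.001, -1.0]]
force: [-0.8, -2.3, 0.3]
opening: 0.184
grasp_force: 30.0
```

Run:
```python
from h import *
s=bot.read_state(); R=s['tcp_rot'];print(s['time_s'],s['position'],np.degrees(np.arctan2(R[1,1],R[0,1])),s['force'],s['moment'],s['opening'])
```

```text
4.8167 [ 0.51181154 -0.00682674  0.06757314] 53.983172717521626 [-0.81617941 -2.32667264  0.33280456] [-0.36697271  0.17020646 -0.00221685] 0.18384325613708818
```

Request:
servo_tool(
  targets=[
    {"offset": [0,0,0],"dr": [0,0,2]},
    {"offset": [0,0,0],"dr": [0,0,6]},
    {"offset": [0,0,0],"dr": [0,0,10]},
    {"offset": [0,0,0],"dr": [0,0,14]},
    {"offset": [0,0,0],"dr": [0,0,18]},
    {"offset": [0,0,0],"dr": [0,0,22]},
    {"offset": [0,0,0],"dr": [0,0,26]},
    {"offset": [0,0,0],"dr": [0,0,30]},
    {"offset": [0,0,0],"dr": [0,0,33]},
    {"offset": [0,0,0],"dr": [0,0,35]},
    {"offset": [0,0,0],"dr": [0,0,36]},
    {"offset": [0,0,0],"dr": [0,0,36]},
    {"offset": [0,0,0],"dr": [0,0,36]},
  ],
)

```text
time_s: 5.9
position: [0.5112, -0.0072, 0.0676]
tcp_rot: [[-0.31, 0.951, -0.002], [0.951, 0.31, -0.001], [-0.0, -0.002, -1.0]]
force: [-2.5, -5.1, 2.5]
opening: 0.184
grasp_force: 30.0
```

Run:
```python
from h import *
s=bot.read_state(); R=s['tcp_rot'];print(s['time_s'],s['position'],np.degrees(np.arctan2(R[1,1],R[0,1])),s['force'],s['moment'],s['opening'])
c=snap('scene','s2'); cv2.imwrite('pics/s2x.png',cv2.resize(c['color'][120:260,180:380,::-1],None,fx=4,fy=4,interpolation=2))
```

```text
5.9 [ 0.5111967  -0.00723678  0.06757813] 18.063431742524454 [-2.4998969  -5.06748356  2.45131852] [-1.0102254   0.53657356 -0.11186862] 0.1837920954364915
```

View pics/s2x.png

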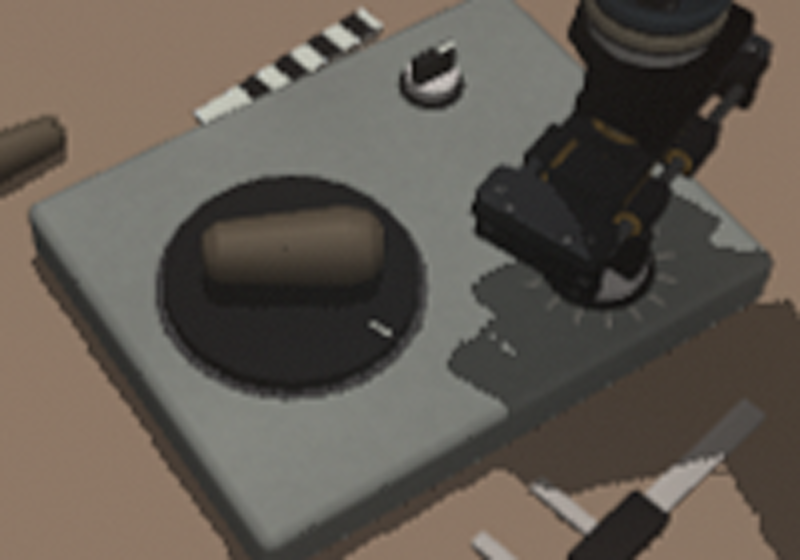

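The disc has turned with the stone still lying on it, and the white mark on the disc is now at crop (380,328). I'll release and lift.

Request:
servo_tool(
  targets=[
    {"offset": [0,0,0],"dr": [0,0,0]},
    {"offset": [0,0,0],"dr": [0,0,0]},
    {"offset": [0,0,0],"dr": [0,0,0]},
    {"offset": [0,0,0],"dr": [0,0,0]},
    {"offset": [0,0,0],"dr": [0,0,0]},
    {"offset": [0,0,0],"dr": [0,0,0]},
    {"offset": [0,0,0],"dr": [0,0,0]},
    {"offset": [0,0,0],"dr": [0,0,0]},
  ],
  gripper=-0.2,
)

```text
time_s: 6.62
position: [0.5121, -0.0064, 0.0675]
tcp_rot: [[-0.309, 0.951, 0.0], [0.951, 0.309, 0.0], [0.0, 0.0, -1.0]]
force: [-0.4, 0.9, 0.2]
opening: 0.589
grasp_force: 0.0
```

Request:
servo_tool(
  targets=[
    {"offset": [0,0,-0.003],"dr": [0,0,0]},
    {"offset": [0,0,-0.012],"dr": [0,0,0]},
    {"offset": [0,0,-0.027],"dr": [0,0,0]},
    {"offset": [0,0,-0.045],"dr": [0,0,0]},
    {"offset": [0,0,-0.065],"dr": [0,0,0]},
    {"offset": [0,0,-0.085],"dr": [0,0,0]},
    {"offset": [0,0,-0.105],"dr": [0,0,0]},
    {"offset": [0,0,-0.125],"dr": [0,0,0]},
    {"offset": [0,0,-0.145],"dr": [0,0,0]},
    {"offset": [0,0,-0.165],"dr": [0,0,0]},
    {"offset": [0,0,-0.18],"dr": [0,0,0]},
    {"offset": [0,0,-0.19],"dr": [0,0,0]},
    {"offset": [0,0,-0.195],"dr": [0,0,0]},
    {"offset": [0,0,-0.195],"dr": [0,0,0]},
  ],
)

```text
time_s: 7.78
position: [0.5124, -0.0066, 0.2638]
tcp_rot: [[-0.309, 0.951, 0.002], [0.951, 0.309, -0.001], [-0.001, 0.002, -1.0]]
force: [-0.8, -0.9, -0.3]
opening: 0.597
grasp_force: 0.0
```

Run:
```python
from h import *
s=bot.read_state(); print(s['time_s'],s['position'],s['force'],s['opening'])
a=snap('scene','s3'); b=snap('wrist','w3')
cr=np.hstack([cv2.resize(a['color'][120:260,180:380],(400,280),interpolation=2),cv2.resize(b['color'],(400,280),interpolation=2)])
cv2.imwrite('pics/f3.png',cr[:,:,::-1])
```

```text
7.7833 [ 0.51244382 -0.0066013   0.26381288] [-0.77690198 -0.86240309 -0.33239817] 0.5969366252092095
```

View pics/f3.png

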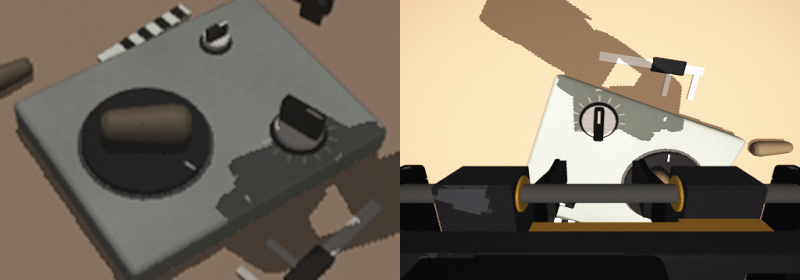

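The wrist view shows the bar at (598,122), upright in a camera that has turned 72 deg, so the knob is on the third stop. The stone lies on the disc and the lamp knob looks unchanged.

```bash
python3 -c "
from rig import ticket
print(ticket.hand_in())"
```

```text
the job is handed in; nothing more can be done
None
```

I turned the big knob three clicks clockwise and let go of it; in the last pictures the stone was still lying on the disc and the lamp knob looked unmoved. The job is handed in, but no verdict came back.

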